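# Hold a slide carrier flush on the tilted stage

## Task

First swing the stage's red-pinned keeper bar shut until it clicks into its detent along the low edge of the sloped white face. Then pick up the slide carrier by its blue fin, tilt it to match the slope, and press it gently flush on the middle of the face and square to it (either way round), so the sprung face gives a little; leave the culture dish where it is. Finish holding it there: keep the grip and the light push, do not let go.

Things in the scene. Friction and masses are not known exactly. Their poses are not given: they have to be found in the camera images.
- keeper (a joint): Keeper bar: aluminium, 14 wide, 9 high, turns level about an upright post of the stage. 0 rad = shut, along the low edge of the sloped face; up to 1.4 as its free end swings out from the face (opening is clockwise from above). Light friction, 0.5 N at the pin. A sprung ball detent resists with a few N at about 0.14 to 0.08 rad, then pulls it in and keeps it below 0.035; hard stop at 0.
- keeper_pin (a point): Red round upright pin at the keeper bar's free end, 12 mm diameter, 31 mm tall, 105 mm from the hinge axis. The point is on its axis, 9 mm below its top and 22 mm above the bar's upper side; 72 mm above the bench. The frame turns with the bar: its -y axis points from the hinge to the pin.
- keeper_hinge (a point): Point on the upright hinge axis of the keeper bar, at the bar's upper side, 50 mm above the bench.
- face (a point): Centre of the top of the sloped white face, 60 mm (x, up the slope) by 90 mm (y, level); z is its outward normal. The slope, 0.17 to 0.46 rad, differs each time and is locked; it rises away from the robot from a low edge about 46 mm above the bench. The face is sprung along its normal: gives from 2 N, 1 mm for each further 1.2 N, stops after 5 mm.
- carrier_grip (a point): Loose slide carrier, 60 to 115 g: silver plate 44 (x) by 76 (y) mm, 5 thick, flat on the bench, with an upright blue fin in its middle, 26 mm (x) by 12 mm thick (y), 40 mm tall (its top 45 mm above the underside). The point is on the fin's centre line, 30 mm above the underside; z is up. Grip the fin across its 12 mm thickness.
- carrier_under (a point): Centre of the carrier's flat underside, same axes as carrier_grip, 30 mm below it. This is the side that goes onto the sloped face.
- carrier: The slide carrier as a body; its origin is the centre of its underside.
- plate: The sprung face plate as a body; same point and axes as face.
- dish: Bystander: clear lidded culture dish, 58 mm diameter, 14 mm high, origin at the centre of its underside.

How it is judged:
By the outcome, as a careful person would: the job done as asked, in the order asked, and still so for the second after the job is handed in, while the arm keeps its last pose, push and grip.
It also fails if it takes over 51 s, if anything falls off the work surface, if the arm or the gripper's body presses on something with over 40 N, if the wrist force passes 120 N, or if a joint passes its speed limit or range.

## Robot

A 6-joint arm with a two-finger parallel gripper is mounted at the origin on a cart in front of the work surface, level with it; the furniture and walls round the work are solid. World frame = base frame: x ahead of the robot, y to its left, z up, the work surface at z = 0. Lengths are in m, angles in rad, forces in N, time in s.
With the tool pointing down it reaches from about 0.25 to 0.775 m from the base axis. Payload 4 kg.
Tool frame: the origin (TCP) lies midway between the tips of the shut fingers; the grasp point (between the pads) lies 19 mm behind it (robot.tcp_to_grasp is the distance from the TCP to the grasp point, in m); z points along the fingers, y is the line along which they close (so a half turn about z gives the same grasp; the last joint's range is limited). The gripper opens to 94 mm and grips with 3 to 60 N. Pads are 16 mm wide; open, the fingers measure 119 mm over their backs; the gripper's body (75 mm by 177 mm) begins 78 mm behind the grasp point.
Start: joints at [-1.263, 0.087, 1.371, -0, 1.684, -0.103], TCP at [0.22, -0.504, 0.206] pointing down, gripper open.
Joint ranges: [-3.1, 3.1], [-0.76, 2.03], [0.27, 2.55], [-1.08, 4.22], [0.17, 2.65], [-2.57, 2.57]. Speed limits (rad/s): [2.79, 2.79, 3.14, 3.14, 3.14, 3.14].

## Interface

Orientations are given as [roll, pitch, yaw] about the fixed x, y, z axes, in that order (R = Rz(yaw) Ry(pitch) Rx(roll)).
In Python, from bench import robot, viewer gives the robot as it stands. The module is installed in compiled form; this text tells all that it offers.
- The arm moves only by the shell command python3 -m handwheel 'ROWS' [OPENING]. ROWS is JSON, a list of rows, each a list of 6 numbers: the shift along the tool's x, y, z in units of 0.2 m (1.0 is 0.2 m), then the turn, a rotation vector about the tool's x, y, z in units of 30 degrees (1.0 is 30 degrees). In form: [[x, y, z, wx, wy, wz], ...]. A call has 1 to 10 rows; each row is the pose to reach, as a shift and turn from the pose commanded when the call began, along the tool's axes at that moment; what a row does not reach only later rows make up. A row lasts 1/12 s, in which the tool goes at most 41.7 mm and 7.16 degrees, less where a joint would pass 70% of its speed; a pose out of reach is approached as far as the arm can. A call with a number of a shift or a turn outside -1 to 1 is refused whole. A call with a gripper value outside its range is refused whole. OPENING is the gripper's target within -1 to 1 (shut at 1, half-way at 0, fully open at -1), set as the call begins (- or left out, the last holds). The fingers move at their own pace and stop on an object; the grip force is fixed at half the most. Time passes only in rows, so rows that repeat a pose let the fingers close. It gives the time, the measured TCP pose, the force, the opening and the grip force at its end, in the units of the state.
- robot.get_obs(): the state, without advancing time (a new reading comes with each control period).
- viewer.snapshot(name): name is "scene" or "top"; returns the picture (384x512x3 uint8, red, green, blue); there is no depth.
- viewer.calibration(name): a dict with "fx", "fy", "cx", "cy" (pixels), "R" (3x3) and "t" (3): a world point X has camera coordinates R X + t. Camera axes: x right, y down, z forward; pixel columns grow to the right and rows downward; lengths in m; the calibration is good to about 2 mm. A picture is of the moment at which its call begins. calibration takes no time and is no camera call.
- robot.close_job(): hands the job in; it is judged then, once.
The state is a dict: "time": time; "joint_positions": joint angles; "qvel": joint speeds; "joint_torque": joint torques, N m; "tool_pos": TCP position; "ee_rot": TCP orientation; "wrist_force": force on the tool from outside, world axes, zero at the start; "wrist_torque": the same for the moment, N m; "width": finger opening in m; "finger_force": force on a finger pad.
Only numpy, scipy, OpenCV 4.12 (cv2) and the standard library are available. Lean on these libraries where they do the work, as an engineer would, in place of code of your own. Each camera call takes 0.05 s, during which the arm holds its last target. There are 200 camera calls.

## Working session

There is one attempt and no reset: what is moved stays moved. The work goes in short steps, Python scripts to look and compute and a shell command to move; the robot and the scene stay as the last step left them, time stands still between calls to the robot, and variables do not carry over. Pictures are saved under pics/ and viewed, at most 10 in all, crops included, and the job is handed in when it is done.

```bash
mkdir -p pics
python3 - <<'E'
from bench import robot, viewer
import cv2,numpy as np
o=robot.get_obs(); print({k:np.round(v,3).tolist() for k,v in o.items()}); print(robot.tcp_to_grasp)
for n in("scene","top"):
    im=viewer.snapshot(n); cv2.imwrite(f"pics/{n}0.png",im[:,:,::-1]); c=viewer.calibration(n); print(n,{k:np.round(v,4).tolist() for k,v in c.items()})
a=[cv2.imread(f"pics/{n}0.png") for n in("scene","top")]
E
```

```text
{'time': 0.0, 'joint_positions': [-1.263, 0.088, 1.372, 0.0, 1.684, -0.103], 'qvel': [-0.0, 0.001, 0.0, -0.001, -0.001, -0.0], 'joint_torque': [0.0, -34.018, -30.242, 0.072, 0.033, -0.0], 'tool_pos': [0.219, -0.504, 0.204], 'ee_rot': [-3.139, -0.0, 0.411], 'wrist_force': [-0.336, 0.22, -0.14], 'wrist_torque': [-0.013, -0.01, 0.014], 'finger_force': 0.0, 'width': 0.094}
0.0188
scene {'fx': 432.3799, 'fy': 432.3799, 'cx': 247.8846, 'cy': 187.21, 'R': [[-0.8069, -0.5907, 0.0031], [-0.3474, 0.4702, -0.8113], [0.4778, -0.6557, -0.5846]], 't': [0.4649, 0.2837, 0.7295]}
top {'fx': 354.3434, 'fy': 354.3434, 'cx': 258.7465, 'cy': 189.3677, 'R': [[0.0001, -0.9993, -0.0364], [-0.986, 0.006, -0.1667], [0.1668, 0.0359, -0.9853]], 't': [-0.018, 0.6079, 0.8586]}
```

View pics/scene0.png

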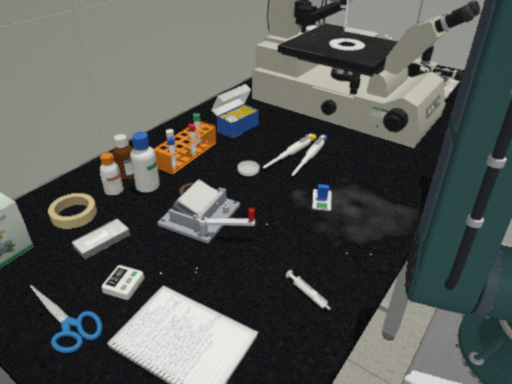

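View pics/top0.png

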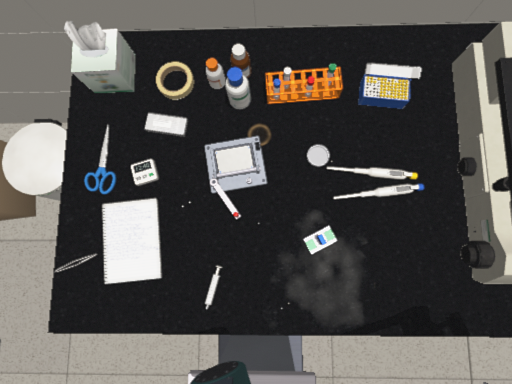

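The scene view has the stage at about (200,210), the red pin at (251,213) and the carrier fin at (322,192). The top view has the stage at (236,163), the pin at (236,215) and the carrier at (320,239). I'll zoom in on both.

Run:
```python
import cv2,numpy as np
s=cv2.imread("pics/scene0.png");t=cv2.imread("pics/top0.png")
f=lambda im,c,r,w,h,W,H:cv2.resize(im[r:r+h,c:c+w],(W,H),interpolation=cv2.INTER_CUBIC)
# scene stage 100x75 at(155,175) x5 ->; 
a=np.vstack([np.hstack([f(s,155,175,105,70,420,280),f(t,200,130,80,93,320,372)[:280] if 0 else f(t,200,131,95,70,380,280)]),
 np.hstack([f(s,295,170,50,50,400,300*0+320)[:320] if 0 else f(s,300,175,42,32,420,320),f(t,298,222,38,32,380,320)])])
t2=f(t,200,190,95,35,380,140)
cv2.imwrite("pics/c1.png",a); print(a.shape)
```

```text
(600, 800, 3)
```

View pics/c1.png

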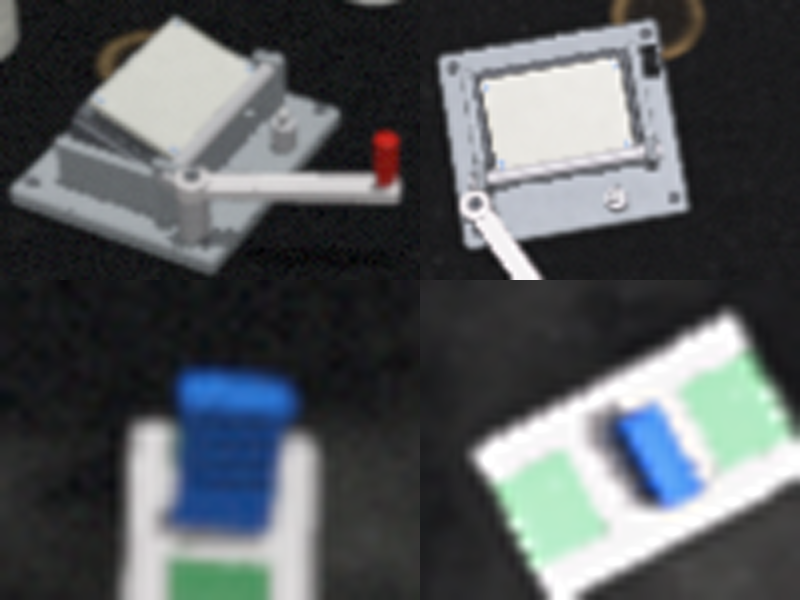

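The crop shows face corner dots in both views, the hinge cap at (193,178) and (475,204), the red pin, the carrier plate and the fin. I'll segment and fit.

```bash
cat > h.py <<'E'
import cv2,numpy as np
from bench import robot,viewer
from scipy.optimize import least_squares
from scipy.spatial.transform import Rotation as Ro
C={n:{k:np.array(v) for k,v in viewer.calibration(n).items()} for n in("scene","top")}
def proj(n,X):
    c=C[n]; p=np.atleast_2d(X)@c['R'].T+c['t']; return np.c_[c['fx']*p[:,0]/p[:,2]+c['cx'],c['fy']*p[:,1]/p[:,2]+c['cy']]
def ray(n,u,z):
    c=C[n]; d=c['R'].T@np.array([(u[0]-c['cx'])/c['fx'],(u[1]-c['cy'])/c['fy'],1]); o=-c['R'].T@c['t']; return o+d*(z-o[2])/d[2]
def tri(us,ut):
    r=least_squares(lambda X:np.r_[proj("scene",X)[0]-us,proj("top",X)[0]-ut],[.4,0,.05]); return r.x,np.sqrt(2*r.cost)
E
python3 - <<'E'
from h import *
np.set_printoptions(precision=4,suppress=True)
S=lambda x,y,s=4,o=(155,175):np.array([(x+.5)/s-.5+o[0],(y+.5)/s-.5+o[1]])
T=lambda x,y:S(x-420,y,4,(200,131))
print('hinge',ray("scene",S(193,178),.05),ray("top",T(475,204),.05),tri(S(193,178),T(475,204)))
sc=[(183,22),(250,68),(175,150),(100,100)]; tp=[(622,68),(630,145),(500,163),(487,88)]
P=[]
for a,b in zip(sc,tp): x,e=tri(S(*a),T(*b)); P.append(x); print('dot',x,e)
sc2=[(178,17),(258,68),(178,155),(90,105)]; tp2=[(625,62),(637,150),(490,172),(480,82)]
for a,b in zip(sc2,tp2): print('corner',*tri(S(*a),T(*b)))
def model(p,hx,hy):
    R=Ro.from_euler('ZY',[p[3],-p[4]]).as_matrix(); return p[:3]+np.array([[hx,-hy,0],[-hx,-hy,0],[-hx,hy,0],[hx,hy,0]])@R.T
def res(p):
    M=model(p,p[5],p[6]); return np.r_[(proj("scene",M)-[S(*a) for a in sc]).ravel(),(proj("top",M)-[T(*b) for b in tp]).ravel()]
def res2(p):
    M=model(p,.03,.045); return np.r_[(proj("scene",M)-[S(*a) for a in sc2]).ravel(),(proj("top",M)-[T(*b) for b in tp2]).ravel()]
r=least_squares(res,[.45,.05,.055,.1,.3,.026,.04]);print('dots fit',r.x,np.sqrt(r.cost/8))
r=least_squares(res2,[.45,.05,.055,.1,.3]);print('corner fit',r.x,np.sqrt(r.cost/8))
for n in C:
    im=cv2.imread(f"pics/{n}0.png").astype(int); b,g,rr=im[...,0],im[...,1],im[...,2]
    rd=(rr>120)&(g<70)&(b<70); bl=(b>110)&(rr<90)&(b-rr>60)
    box={'scene':[(240,260,200,225),(300,345,170,210)],'top':[(225,245,205,225),(298,340,222,256)]}[n]
    for m,(x0,x1,y0,y1) in zip((rd,bl),box):
        yy,xx=np.nonzero(m[y0:y1,x0:x1]); xx=xx+x0;yy=yy+y0; print(n,xx.mean(),yy.mean(),xx.min(),xx.max(),yy.min(),yy.max(),len(xx))
im=cv2.imread("pics/top0.png"); x0,y0=296,220
g=cv2.resize(im[y0:260,x0:345],None,fx=8,fy=8,interpolation=cv2.INTER_CUBIC)
m=((g.max(2)>125)).astype('u1'); cs=max(cv2.findContours(m,0,2)[0],key=cv2.contourArea)
(c,wh,a)=cv2.minAreaRect(cs); pts=cv2.boxPoints((c,wh,a)); w=[ray("top",(p+.5)/8-.5+[x0,y0],.005) for p in pts]
print('carrier',np.mean(w,0),[ (np.linalg.norm(w[i+1]-w[i]),np.arctan2(*(w[i+1]-w[i])[1::-1])) for i in range(3)])
E
```

```text
hinge [0.6283 0.0945 0.05  ] [0.629  0.0977 0.05  ] (array([0.6274, 0.0967, 0.0522]), np.float64(0.6641762194529254))
dot [0.7149 0.0021 0.0655] 0.22874123053366385
dot [ 0.6678 -0.0024  0.0494] 0.2042007922033758
dot [0.6548 0.0812 0.0486] 0.8952985331957785
dot [0.7014 0.0886 0.0666] 0.2591534266666154
corner [0.7194 0.0005 0.0662] 0.6301074422945915
corner [ 0.665  -0.0067  0.048 ] 0.35552956508934974
corner [0.6477 0.0869 0.0522] 1.1133583178976993
corner [0.7055 0.0932 0.0642] 0.585961682377285
dots fit [0.6847 0.0424 0.0575 0.1497 0.3675 0.025  0.043 ] 0.32300103961538956
corner fit [0.6844 0.0436 0.0577 0.1446 0.2683] 0.7406583357108505
scene 251.10204081632654 213.59183673469389 249 254 208 220 49
scene 322.3720930232558 191.2093023255814 317 329 184 199 129
top 234.75 214.25 233 237 213 215 8
top 320.625 239.04166666666666 318 324 235 243 24
carrier [ 0.4815 -0.1782  0.005 ] [(np.float64(0.07979178031388191), np.float64(-1.0938970858991532)), (np.float64(0.04754387075800394), np.float64(-2.685563032461297)), (np.float64(0.07911791492157293), np.float64(2.0454185351144756))]
```

Run:
```python
from h import *
np.set_printoptions(precision=4,suppress=True)
H=np.array([.628,.0965])
for n,u,z in(("scene",(251.1,213.6),.0655),("top",(235,214.2),.077)):
    p=ray(n,u,z); d=p[:2]-H; print(p,np.linalg.norm(d),'yaw a',np.arctan2(d[0],-d[1]))
print('tri fin top', ray("top",(320.9,239),.043), ray("scene",(322.4,191.2),.026))
print('post',ray("top",(248.75,179.75),.035))
# face: region fit by edge intensities
hx,hy=.03,.045
def model(p,hx=hx,hy=hy):
    R=Ro.from_euler('ZY',[p[3],-p[4]]).as_matrix(); return p[:3]+np.array([[hx,-hy,0],[-hx,-hy,0],[-hx,hy,0],[hx,hy,0]])@R.T
G={n:cv2.cvtColor(cv2.imread(f"pics/{n}0.png"),cv2.COLOR_BGR2GRAY).astype(float) for n in C}
k=8
def cost(p):
    c=0
    for n in C:
        x0,y0,x1,y1={'scene':(165,172,230,222),'top':(210,138,265,182)}[n]
        q=(proj(n,model(p))-[x0,y0]+.5)*k
        m=np.zeros(((y1-y0)*k,(x1-x0)*k),np.uint8); cv2.fillPoly(m,[np.round(q*16).astype(np.int32)],255,shift=4)
        m=cv2.resize(m,(x1-x0,y1-y0),interpolation=cv2.INTER_AREA)/255.
        g=G[n][y0:y1,x0:x1]; ring=cv2.dilate((m>.02).astype('u1'),np.ones((5,5)))
        mu=np.median(g[m>.99]); c+=(((np.clip((g-150)/(mu-150),0,1.0))-m)**2*ring).sum()
    return c
from scipy.optimize import minimize
for s0 in(.25,.37,.44):
    r=minimize(cost,[.6847,.043,.0575,.148,s0],method='Nelder-Mead',options=dict(initial_simplex=np.array([.6847,.043,.0575,.148,s0])+np.vstack([np.zeros(5),np.diag([.004,.004,.004,.05,.08])]),maxiter=600)); print(r.x,r.fun,'low edge z',model(r.x)[1,2])
for s0 in(.2,.25,.3,.35,.4,.45):
    r=minimize(lambda q:cost(np.r_[q,s0]),[.6847,.043,.0575,.148],method='Nelder-Mead',options=dict(initial_simplex=np.array([.6847,.043,.0575,.148])+np.vstack([np.zeros(4),np.diag([.004,.004,.004,.05])]),maxiter=400)); print(s0,r.x,r.fun,model(np.r_[r.x,s0])[1,2])
```

```text
[0.5441 0.0324 0.0655] 0.10554716787796442 yaw a -0.9182833806536028
[0.5416 0.0378 0.077 ] 0.10448022747150137 yaw a -0.9743243246184252
tri fin top [ 0.4817 -0.1758  0.043 ] [ 0.482  -0.1815  0.026 ]
post [0.6362 0.007  0.035 ]
[0.684  0.044  0.0569 0.1666 0.317 ] 69.19396413393832 low edge z 0.047592580790667
[0.6836 0.0439 0.0568 0.178  0.3525] 67.86323669441649 low edge z 0.04643132225560563
[0.6841 0.044  0.0568 0.1937 0.3724] 70.52504473923335 low edge z 0.04588925364093626
0.2 [0.6846 0.0443 0.0574 0.1619] 93.52662721471927 0.05143013480432512
0.25 [0.6842 0.0443 0.0573 0.1676] 79.74645212075802 0.04985645564855784
0.3 [0.6842 0.0441 0.0573 0.1752] 71.69969140306856 0.048481973417543206
0.35 [0.684  0.0441 0.0566 0.1797] 68.57601542478628 0.046354032289850564
0.4 [0.6835 0.0443 0.0573 0.1745] 73.86901757686661 0.0456006228144752
0.45 [0.6835 0.0439 0.0566 0.1833] 81.54669324775787 0.043507676133768776
```

```bash
cat >> h.py <<'E'
def go(pos,rpy,grasp=False):
    o=robot.get_obs(); R=Ro.from_euler('xyz',o['ee_rot']); Rt=Ro.from_euler('xyz',rpy)
    print('t',round(o['time'],2),'F',np.round(o['wrist_force'],1),'pos',np.round(o['tool_pos'],4),'rpy',np.round(o['ee_rot'],3),'w',round(o['width'],4))
    print('row',np.round(np.r_[R.inv().apply(np.array(pos)-o['tool_pos'])/.2,(R.inv()*Rt).as_rotvec()/np.pi*6],3))
E
python3 -c "
from h import *
go([.517,.071,.16],[np.pi,0,-.7])"
```

```text
t 0.1 F [-0.3 -0.2 -0.2] pos [ 0.2195 -0.5038  0.2044] rpy [-3.14  -0.     0.411] w 0.0939
row [ 2.511e+00 -2.040e+00  2.270e-01 -4.000e-03  2.000e-03  2.122e+00]
```

```bash
python3 -m handwheel '[[1,-0.8,0,0,0,0],[1,-0.8,0,0,0,0],[1,-0.8,0,0,0,0],[1,-0.8,0,0,0,0],[1,-0.8,0,0,0,0],[1,-0.8,0,0,0,0],[1,-0.8,0,0,0,0],[1,-0.8,0,0,0,0]]' 1
python3 -m handwheel '[[1,-0.8,0,0,0,1],[1,-0.8,0,0,0,1],[1,-0.8,0,0,0,1],[1,-0.8,0,0,0,1],[1,-0.8,0,0,0,1],[1,-0.8,0,0,0,1],[1,-0.8,0,0,0,1],[1,-0.8,0,0,0,1]]'
python3 -c "
from h import *
go([.517,.071,.16],[np.pi,0,-.7])"
```

```text
time: 0.77
tool_pos: [0.3399, -0.2757, 0.2054]
ee_rot: [3.141, -0.0, 0.416]
wrist_force: [-0.0, 0.2, -0.3]
width: 0.0441
finger_force: 0.0
time: 1.43
tool_pos: [0.4605, -0.0473, 0.2048]
ee_rot: [-3.139, 0.0, -0.107]
wrist_force: [-0.8, -1.1, -0.6]
width: 0.0006
finger_force: 0.0
t 1.43 F [-0.8 -1.1 -0.6] pos [ 0.4605 -0.0473  0.2048] rpy [-3.139  0.    -0.107] w 0.0006
row [ 0.218 -0.618  0.225 -0.005  0.002  1.133]
```

```bash
python3 -m handwheel '[[0.22,-0.62,0.22,0,0,1],[0.22,-0.62,0.22,0,0,1],[0.22,-0.62,0.22,0,0,1],[0.22,-0.62,0.22,0,0,1],[0.22,-0.62,0.22,0,0,1],[0.22,-0.62,0.22,0,0,1],[0.22,-0.62,0.22,0,0,1]]'
python3 -m handwheel '[[0,0,0.5,0,0,0.1],[0,0,0.5,0,0,0.1],[0,0,0.5,0,0,0.1],[0,0,0.5,0,0,0.1],[0,0,0.5,0,0,0.1]]'
python3 - <<'E'
from h import *
H=np.array([.628,.0965])
go([.517,.071,.06],[np.pi,0,-.7])
for n in C: cv2.imwrite(f"pics/{n}1.png",viewer.snapshot(n)[:,:,::-1])
s=cv2.imread("pics/scene1.png");t=cv2.imread("pics/top1.png")
cv2.imwrite("pics/c2.png",np.hstack([cv2.resize(s[150:260,150:260],(400,400)),cv2.resize(t[130:240,190:300],(400,400))]))
E
```

```text
time: 2.02
tool_pos: [0.5165, 0.0653, 0.1609]
ee_rot: [3.14, 0.0, -0.636]
wrist_force: [-0.4, -0.2, 0.4]
width: 0.0009
finger_force: 0.0
time: 2.43
tool_pos: [0.516, 0.0655, 0.0613]
ee_rot: [3.14, 0.001, -0.69]
wrist_force: [0.6, -1.0, 0.6]
width: 0.0
finger_force: 0.0
t 2.43 F [ 0.6 -1.   0.6] pos [0.516  0.0655 0.0613] rpy [ 3.14e+00  1.00e-03 -6.90e-01] w 0.0
row [-0.013 -0.024  0.006  0.002  0.001  0.019]
```

View pics/c2.png

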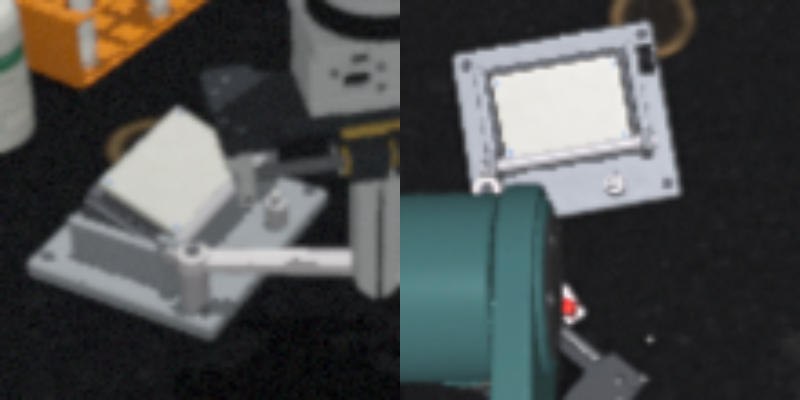

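The scene crop shows the closed fingers just outside the pin, which they hide. In the top crop the pin at (568,306) has clear space around it. Next I compute the push arc.

```bash
cat >> h.py <<'E'
def arc(As,H=(.628,.0965),d=.015,z=.060,r=.105,yawmin=-.69):
    o=robot.get_obs(); R=Ro.from_euler('xyz',o['ee_rot'])
    for a in As:
        p=np.array([H[0]+r*np.sin(a)-d*np.cos(a),H[1]-r*np.cos(a)-d*np.sin(a),z])
        Rt=Ro.from_euler('xyz',[np.pi,0,max(a,yawmin)])
        print(round(a,2),np.round(np.r_[R.inv().apply(p-o['tool_pos'])/.2,(R.inv()*Rt).as_rotvec()/np.pi*6],2).tolist())
E
python3 -c "
from h import *
arc(np.arange(-.97,-.2,.085))"
```

```text
-0.97 [0.11, 0.02, 0.02, -0.01, -0.01, 0.0]
-0.88 [0.15, 0.03, 0.02, -0.01, -0.01, 0.0]
-0.8 [0.19, 0.05, 0.02, -0.01, -0.01, 0.0]
-0.72 [0.24, 0.06, 0.02, -0.01, -0.01, 0.0]
-0.63 [0.28, 0.06, 0.02, -0.01, -0.01, -0.11]
-0.55 [0.33, 0.06, 0.02, -0.0, -0.01, -0.28]
-0.46 [0.37, 0.06, 0.02, -0.0, -0.01, -0.44]
-0.38 [0.42, 0.06, 0.02, -0.0, -0.01, -0.6]
-0.29 [0.46, 0.05, 0.02, -0.0, -0.01, -0.76]
-0.21 [0.51, 0.03, 0.02, -0.0, -0.01, -0.93]
```

```bash
python3 -m handwheel '[[0.11,0.02,0.01,0,0,0],[0.15,0.03,0.01,0,0,0],[0.19,0.05,0.01,0,0,0],[0.24,0.06,0.01,0,0,0],[0.28,0.06,0.01,0,0,-0.11],[0.33,0.06,0.01,0,0,-0.28],[0.37,0.06,0.01,0,0,-0.44],[0.42,0.06,0.01,0,0,-0.6],[0.46,0.05,0.01,0,0,-0.76],[0.51,0.03,0.01,0,0,-0.93]]'
python3 - <<'E'
from h import *
arc([-.14,-.07,0,.04,.08,.12,.14,.16,.18])
for n in C: cv2.imwrite(f"pics/{n}2.png",viewer.snapshot(n)[:,:,::-1])
s=cv2.imread("pics/scene2.png");t=cv2.imread("pics/top2.png")
cv2.imwrite("pics/c3.png",np.hstack([cv2.resize(s[150:260,150:260],(400,400)),cv2.resize(t[130:240,190:300],(400,400))]))
E
```

```text
time: 3.37
tool_pos: [0.5913, -0.0032, 0.06]
ee_rot: [3.141, 0.0, -0.198]
wrist_force: [-0.9, -0.6, 0.2]
width: 0.0007
finger_force: 0.4
-0.14 [0.04, 0.0, 0.0, 0.0, 0.0, -0.11]
-0.07 [0.07, 0.01, 0.0, 0.0, 0.0, -0.24]
0 [0.11, 0.0, 0.0, 0.0, 0.0, -0.38]
0.04 [0.13, 0.0, 0.0, 0.0, 0.0, -0.45]
0.08 [0.15, 0.0, 0.0, 0.0, 0.0, -0.53]
0.12 [0.17, -0.0, 0.0, 0.0, 0.0, -0.61]
0.14 [0.19, -0.0, 0.0, 0.0, 0.0, -0.65]
0.16 [0.2, -0.01, 0.0, 0.0, 0.0, -0.68]
0.18 [0.21, -0.01, 0.0, 0.0, 0.0, -0.72]
```

View pics/c3.png

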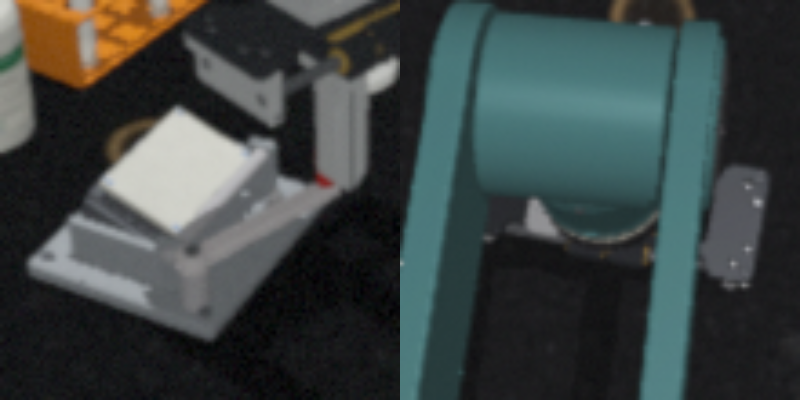

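The scene crop shows the bar swung most of the way in, with a bit of the red pin visible at (323,182) and the finger behind it. I'll continue slowly through the detent.

```bash
python3 -m handwheel '[[0.04,0,0,0,0,-0.11],[0.07,0,0,0,0,-0.24],[0.09,0,0,0,0,-0.3],[0.11,0,0,0,0,-0.38],[0.12,0,0,0,0,-0.42],[0.13,0,0,0,0,-0.45]]'
python3 -m handwheel '[[0.02,0,0,0,0,-0.08],[0.02,0,0,0,0,-0.08]]'
python3 -m handwheel '[[0.02,0,0,0,0,-0.08],[0.02,0,0,0,0,-0.08]]'
python3 -c "
from h import *
arc([.12,.16])"
```

```text
time: 3.97
tool_pos: [0.6165, -0.0075, 0.0597]
ee_rot: [-3.142, 0.0, 0.033]
wrist_force: [-0.6, 0.3, 1.0]
width: 0.0008
finger_force: 0.6
time: 4.13
tool_pos: [0.6209, -0.0075, 0.0597]
ee_rot: [3.141, -0.001, 0.075]
wrist_force: [0.1, -0.3, -0.0]
width: 0.0007
finger_force: 0.0
time: 4.3
tool_pos: [0.625, -0.007, 0.0596]
ee_rot: [3.142, -0.001, 0.117]
wrist_force: [0.0, 0.2, 0.6]
width: 0.0003
finger_force: 0.0
0.12 [0.0, 0.01, -0.0, 0.0, -0.0, -0.01]
0.16 [0.02, 0.02, -0.0, 0.0, -0.0, -0.08]
```

```bash
for i in 1 2; do python3 -m handwheel '[[0.015,0,0,0,0,-0.06],[0.015,0,0,0,0,-0.06]]'|egrep 'pos|force'; done
python3 - <<'E'
from h import *
s=viewer.snapshot("scene")[:,:,::-1]
cv2.imwrite("pics/c4.png",cv2.resize(s[150:240,150:270],(800,600),interpolation=cv2.INTER_CUBIC))
E
```

```text
tool_pos: [0.6278, -0.0066, 0.0595]
wrist_force: [-0.3, 0.2, -0.3]
finger_force: 0.0
tool_pos: [0.6298, -0.0065, 0.0594]
wrist_force: [-2.6, -1.2, 0.3]
finger_force: 1.3
```

View pics/c4.png

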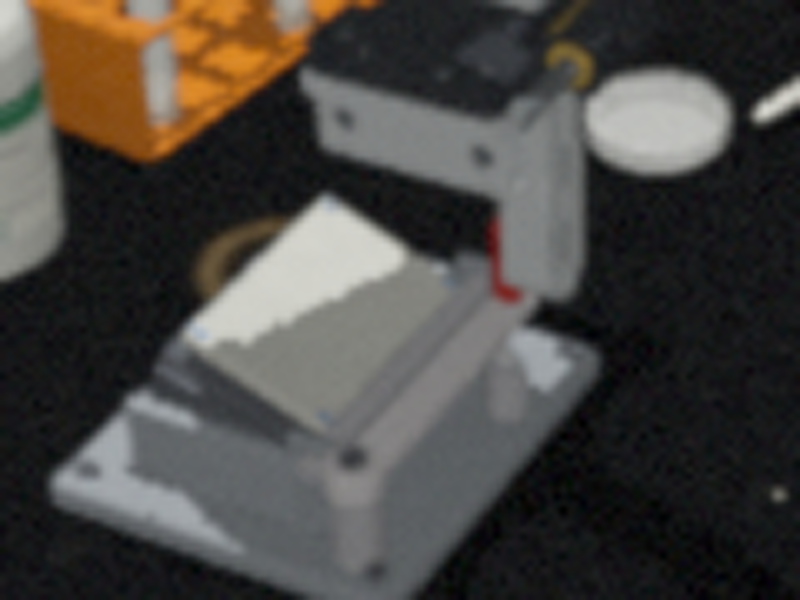

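The bar is now nearly parallel to the low edge, with the finger on the pin at (510,270) and force starting to rise. I'll push through.

```bash
for i in 1 2 3 4; do python3 -m handwheel '[[0.012,0,0,0,0,0],[0.012,0,0,0,0,0]]'|egrep 'pos|wrist_force'; done
```

```text
tool_pos: [0.6301, -0.0064, 0.0593]
wrist_force: [-9.0, -2.0, 3.2]
tool_pos: [0.6304, -0.0064, 0.0592]
wrist_force: [-13.1, -2.8, 7.5]
tool_pos: [0.6306, -0.0064, 0.0591]
wrist_force: [-18.4, -3.9, 9.2]
tool_pos: [0.6309, -0.0064, 0.059]
wrist_force: [-22.9, -4.4, 11.6]
```

It's hard against the stop. Back off, lift, and check.

```bash
python3 -m handwheel '[[-0.1,0,0,0,0,0],[-0.2,0,0,0,0,0],[-0.2,0,-0.2,0,0,0],[-0.2,0,-0.4,0,0,0],[-0.2,0,-0.6,0,0,0],[-0.2,0.2,-0.7,0,0,0],[-0.2,0.4,-0.7,0,0,0],[-0.2,0.6,-0.7,0,0,0],[-0.2,0.8,-0.7,0,0,0],[-0.2,1,-0.7,0,0,0]]' -0.3
python3 - <<'E'
from h import *
for n in C: cv2.imwrite(f"pics/{n}5.png",viewer.snapshot(n)[:,:,::-1])
s=cv2.imread("pics/scene5.png");t=cv2.imread("pics/top5.png")
for n in C:
    im=cv2.imread(f"pics/{n}5.png").astype(int); b,g,rr=im[...,0],im[...,1],im[...,2]
    yy,xx=np.nonzero((rr>110)&(g<70)&(b<70)&(np.hypot(*(np.indices(b.shape).T-np.array(proj(n,[.643,-.007,.066])[0][::-1])).T.reshape(2,-1)).reshape(b.shape)<14)); print(n,xx.mean(),yy.mean(),len(xx),'pin',ray(n,(xx.mean(),yy.mean()),.0655 if n=='scene' else .077))
go([.4817,-.1782,.15],[np.pi,0,.475])
cv2.imwrite("pics/c5.png",np.hstack([cv2.resize(s[160:235,150:250],(400,300),interpolation=2),cv2.resize(t[125:200,200:300],(400,300),interpolation=2)]))
E
```

```text
time: 6.18
tool_pos: [0.6372, -0.2102, 0.2002]
ee_rot: [3.141, -0.002, 0.179]
wrist_force: [0.7, -0.1, 0.3]
width: 0.0606
finger_force: 0.0
scene 225.69387755102042 187.6122448979592 49 pin [ 0.64768163 -0.00981164  0.0655    ]
top 252.83333333333334 173.0 12 pin [ 0.6451417  -0.00595585  0.077     ]
t 6.28 F [ 0.4  0.6 -0.9] pos [ 0.6366 -0.2148  0.198 ] rpy [3.139 0.    0.172] w 0.061
row [-0.732 -0.313  0.24   0.004  0.001 -0.579]
```

View pics/c5.png

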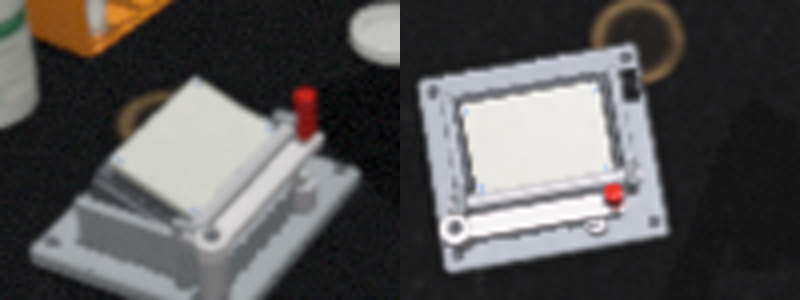

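The pin is now at about (305,112) in scene and (614,194) in top. It lies along the low edge, so the keeper is shut and the stage yaw is about 0.172. Next is the carrier.

```bash
python3 -m handwheel '[[-0.73,-0.31,0.24,0,0,-0.58],[-0.73,-0.31,0.24,0,0,-0.58],[-0.73,-0.31,0.24,0,0,-0.58],[-0.73,-0.31,0.24,0,0,-0.58],[-0.73,-0.31,0.24,0,0,-0.58],[-0.73,-0.31,0.24,0,0,-0.58],[-0.73,-0.31,0.24,0,0,-0.58]]'
python3 - <<'E'
from h import *
go([.4817,-.1785,.011],[np.pi,0,.475])
E
```

```text
time: 6.87
tool_pos: [0.4828, -0.1735, 0.1525]
ee_rot: [3.139, -0.002, 0.484]
wrist_force: [0.0, -0.7, 0.5]
width: 0.0609
finger_force: 0.0
t 6.87 F [ 0.  -0.7  0.5] pos [ 0.4828 -0.1735  0.1525] rpy [ 3.139e+00 -2.000e-03  4.840e-01] w 0.0609
row [-0.018  0.018  0.708  0.004 -0.005  0.017]
```

```bash
python3 -m handwheel '[[-0.018,0.018,0.2,0,0,0.01],[-0.018,0.018,0.4,0,0,0.01],[-0.018,0.018,0.55,0,0,0.01],[-0.018,0.018,0.65,0,0,0.01],[-0.018,0.018,0.7,0,0,0.01],[-0.018,0.018,0.7,0,0,0.01]]'
python3 - <<'E'
from h import *
go([.4817,-.1785,.011],[np.pi,0,.475])
s=viewer.snapshot("scene")[:,:,::-1]
cv2.imwrite("pics/c6.png",cv2.resize(s[150:225,275:375],(800,600),interpolation=2))
E
```

```text
time: 7.37
tool_pos: [0.4809, -0.1785, 0.0101]
ee_rot: [-3.14, 0.001, 0.479]
wrist_force: [0.1, 0.5, -0.8]
width: 0.0614
finger_force: 0.0
t 7.37 F [ 0.1  0.5 -0.8] pos [ 0.4809 -0.1785  0.0101] rpy [-3.14e+00  1.00e-03  4.79e-01] w 0.0614
row [ 0.003  0.002 -0.005 -0.003  0.002  0.007]
```

View pics/c6.png

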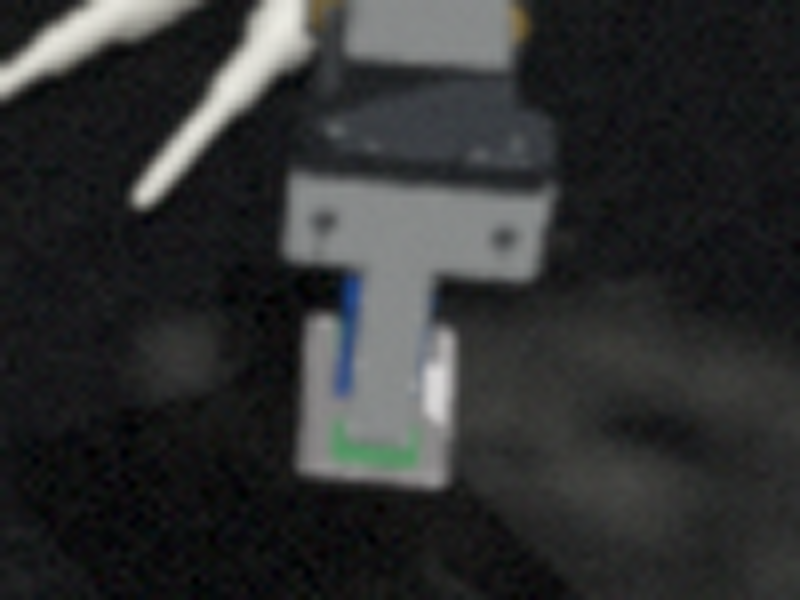

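The fingers straddle the fin, which is centred at about (390,340). Close and lift slightly.

```bash
python3 -m handwheel '[[0,0,-0.005,0,0,0],[0,0,-0.005,0,0,0],[0,0,-0.005,0,0,0],[0,0,-0.005,0,0,0],[0,0,-0.005,0,0,0],[0,0,-0.005,0,0,0],[0,0,-0.005,0,0,0],[0,0,-0.005,0,0,0],[0,0,-0.005,0,0,0],[0,0,-0.005,0,0,0]]' 1
python3 - <<'E'
from h import *
go([.4817,-.1785,.16],[np.pi,0,.475])
E
```

```text
time: 8.25
tool_pos: [0.4803, -0.1787, 0.0126]
ee_rot: [3.141, 0.0, 0.479]
wrist_force: [0.5, 0.2, 0.6]
width: 0.012
finger_force: 30.0
t 8.25 F [0.5 0.2 0.6] pos [ 0.4803 -0.1787  0.0126] rpy [3.141 0.    0.479] w 0.012
row [ 0.007  0.002 -0.737  0.     0.     0.007]
```

```bash
python3 -m handwheel '[[0,0,-0.1,0,0,0],[0,0,-0.3,0,0,0],[0,0,-0.5,0,0,0],[0,0,-0.7,0,0,0],[0,0,-0.7,0,0,0]]'
python3 - <<'E'
from h import *
s=.36;y=.172
n=np.array([-np.sin(s)*np.cos(y),-np.sin(s)*np.sin(y),np.cos(s)])
go(np.array([.684,.044,.057])+n*.062,[np.pi,-s,y])
E
```

```text
time: 8.67
tool_pos: [0.4847, -0.1807, 0.1622]
ee_rot: [3.128, -0.01, 0.479]
wrist_force: [1.7, -1.1, -0.5]
width: 0.0117
finger_force: 30.0
t 8.67 F [ 1.7 -1.1 -0.5] pos [ 0.4847 -0.1807  0.1622] rpy [ 3.128 -0.01   0.479] w 0.0117
row [ 1.295 -0.574  0.241 -0.083  0.659  0.584]
```

```bash
python3 -m handwheel '[[0.9,-0.4,-0.1,-0.08,0.66,0.58],[0.9,-0.4,-0.1,-0.08,0.66,0.58],[0.9,-0.4,-0.1,-0.08,0.66,0.58],[0.9,-0.4,-0.1,-0.08,0.66,0.58],[0.9,-0.4,-0.1,-0.08,0.66,0.58],[0.9,-0.4,-0.1,-0.08,0.66,0.58],[0.9,-0.4,-0.1,-0.08,0.66,0.58],[0.9,-0.4,-0.1,-0.08,0.66,0.58]]'
cat >> h.py <<'E'
def fgo(h,f=(.684,.044,.057),s=.36,y=.172):
    n=np.array([-np.sin(s)*np.cos(y),-np.sin(s)*np.sin(y),np.cos(s)]); go(np.array(f)+n*(.0122+h),[np.pi,-s,y])
E
python3 -c "
from h import *
fgo(.045)"
```

```text
time: 9.33
tool_pos: [0.6027, -0.0249, 0.1717]
ee_rot: [-3.13, -0.345, 0.171]
wrist_force: [-0.0, 0.3, -1.3]
width: 0.0119
finger_force: 30.0
t 9.33 F [-0.   0.3 -1.3] pos [ 0.6027 -0.0249  0.1717] rpy [-3.13  -0.345  0.171] w 0.0119
row [ 0.234 -0.266  0.412 -0.021  0.029 -0.003]
```

```bash
python3 -m handwheel '[[0.234,-0.266,0,-0.02,0.03,0],[0.234,-0.266,0,-0.02,0.03,0],[0.234,-0.266,0.1,-0.02,0.03,0],[0.234,-0.266,0.2,-0.02,0.03,0],[0.234,-0.266,0.3,-0.02,0.03,0],[0.234,-0.266,0.4,-0.02,0.03,0],[0.234,-0.266,0.41,-0.02,0.03,0],[0.234,-0.266,0.41,-0.02,0.03,0]]' | grep wrist
python3 - <<'E'
from h import *
fgo(.02)
for n in C: cv2.imwrite(f"pics/{n}7.png",viewer.snapshot(n)[:,:,::-1])
s=cv2.imread("pics/scene7.png");t=cv2.imread("pics/top7.png")
cv2.imwrite("pics/c7.png",cv2.resize(s[150:234,150:262],(800,600),interpolation=2))
E
```

```text
wrist_force: [-0.4, -0.0, -0.7]
t 10.0 F [-0.4 -0.  -0.7] pos [0.6632 0.0395 0.1093] rpy [-3.139 -0.357  0.168] w 0.0119
row [ 0.008 -0.004  0.121 -0.001  0.005 -0.007]
```

View pics/c7.png

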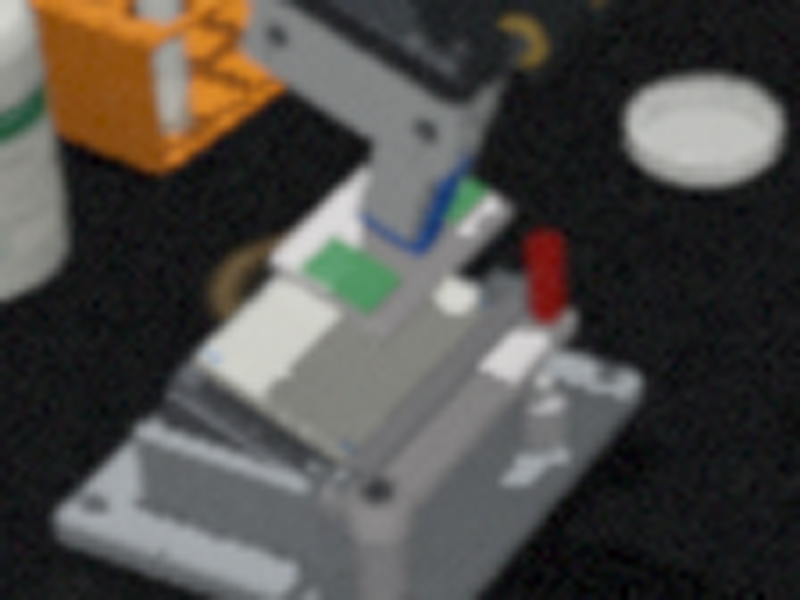

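Over the face, the carrier edges run parallel to the face edges: the carrier side is (270,262)-(385,335) and the face side is (200,355)-(350,455). I'll descend to about 8 mm, then approach in small steps.

```bash
python3 -m handwheel '[[0.008,-0.004,0.06,0,0.005,-0.007],[0.008,-0.004,0.12,0,0.005,-0.007],[0.008,-0.004,0.14,0,0.005,-0.007],[0.008,-0.004,0.16,0,0.005,-0.007],[0.008,-0.004,0.18,0,0.005,-0.007],[0.008,-0.004,0.18,0,0.005,-0.007]]' | grep force
python3 -c "
from h import *
fgo(0);o=robot.get_obs();print(o['wrist_torque'])"
```

```text
wrist_force: [-0.6, -0.5, -0.6]
finger_force: 30.0
t 10.6 F [-0.6 -0.5 -0.6] pos [0.6782 0.0442 0.0774] rpy [-3.141 -0.363  0.174] w 0.012
row [-0.009  0.006  0.044 -0.002 -0.006  0.003]
[-0.02745656  0.29178302  0.02762512]
```

```bash
cat > st.py <<'E'
from h import *
a=[]
o=robot.get_obs(); R=Ro.from_euler('xyz',o['ee_rot']).inv()
print(round(o['time'],2),'Ft',R.apply(o['wrist_force']).round(2),'Tt',R.apply(o['wrist_torque']).round(3),o['tool_pos'].round(4),np.round(o['ee_rot'],3))
E
m(){ :; }
python3 -m handwheel '[[0,0,0.01,0,0,0],[0,0,0.02,0,0,0],[0,0,0.02,0,0,0]]' >/dev/null; python3 st.py
python3 -m handwheel '[[0,0,0.01,0,0,0],[0,0,0.01,0,0,0]]' >/dev/null; python3 st.py
python3 -m handwheel '[[0,0,0.005,0,0,0],[0,0,0.005,0,0,0]]' >/dev/null; python3 st.py
python3 -m handwheel '[[0,0,0.005,0,0,0],[0,0,0.005,0,0,0]]' >/dev/null; python3 st.py
```

```text
10.85 Ft [-0.76  0.68  1.42] Tt [-0.066 -0.241 -0.015] [0.68   0.0444 0.0749] [ 3.142 -0.365  0.174]
11.02 Ft [-0.41 -0.11  0.7 ] Tt [ 0.047 -0.225 -0.049] [0.6807 0.0445 0.073 ] [ 3.142 -0.365  0.174]
11.18 Ft [ 0.19 -0.06  0.68] Tt [ 0.009 -0.246  0.038] [0.681  0.0445 0.0721] [ 3.142 -0.365  0.174]
11.35 Ft [-0.08 -0.11  0.97] Tt [ 0.008 -0.214  0.028] [0.6813 0.0446 0.0711] [ 3.142 -0.365  0.174]
```

```bash
python3 -m handwheel '[[-0.01,0.003,0,0,0.01,0],[-0.015,0.005,0,0,0.01,0],[-0.015,0.005,0,0,0.01,0]]' >/dev/null; python3 st.py
python3 -m handwheel '[[0,0,0.005,0,0,0],[0,0,0.005,0,0,0]]' >/dev/null; python3 st.py
python3 -m handwheel '[[0,0,0.005,0,0,0],[0,0,0.005,0,0,0]]' >/dev/null; python3 st.py
python3 -m handwheel '[[0,0,0.005,0,0,0],[0,0,0.005,0,0,0]]' >/dev/null; python3 st.py
python3 -m handwheel '[[0,0,0.005,0,0,0],[0,0,0.005,0,0,0]]' >/dev/null; python3 st.py
```

```text
11.6 Ft [-0.68  0.7  -0.  ] Tt [ 0.047 -0.139 -0.007] [0.6783 0.043  0.0699] [-3.142 -0.37   0.174]
11.77 Ft [-0.45  0.06  1.58] Tt [ 0.047 -0.245  0.006] [0.6791 0.0431 0.0691] [ 3.142 -0.37   0.174]
11.93 Ft [-0.21  0.74 -0.95] Tt [ 0.001 -0.223  0.007] [0.6797 0.0432 0.0685] [ 3.141 -0.37   0.174]
12.1 Ft [-0.16 -0.46 -1.69] Tt [ 0.046 -0.356  0.047] [0.68   0.0433 0.0677] [ 3.141 -0.371  0.174]
12.27 Ft [ 0.02 -1.27 -2.67] Tt [ 0.024 -0.306 -0.023] [0.6804 0.0434 0.0669] [ 3.141 -0.371  0.174]
```

```bash
cat > av.py <<'E'
from h import *
F=[];T=[];P=[];E=[]
for i in range(10):
    viewer.snapshot("scene"); o=robot.get_obs(); R=Ro.from_euler('xyz',o['ee_rot']).inv()
    F.append(R.apply(o['wrist_force']));T.append(R.apply(o['wrist_torque']));P.append(o['tool_pos']);E.append(o['ee_rot'])
print(round(o['time'],2),'F',np.mean(F,0).round(2),'T',np.mean(T,0).round(3),np.mean(P,0).round(4),E[-1].round(3))
E
python3 av.py
python3 -m handwheel '[[0,0,0.005,0,0,0],[0,0,0.005,0,0,0]]' >/dev/null; python3 av.py
```

```text
12.77 F [-0.39 -0.48 -3.11] T [-0.012 -0.259  0.004] [0.6804 0.0434 0.0668] [ 3.141 -0.371  0.174]
13.43 F [-0.36 -0.32 -4.21] T [-0.009 -0.186  0.022] [0.6808 0.0434 0.0658] [ 3.141 -0.371  0.174]
```

```bash
python3 -m handwheel '[[0,0,0,0,0.05,0],[0,0,0,0,0.05,0]]' >/dev/null; python3 av.py
python3 -m handwheel '[[0,0,0,0,-0.1,0],[0,0,0,0,-0.1,0]]' >/dev/null; python3 av.py
python3 -m handwheel '[[0,0,0,0,-0.05,0],[0,0,0,0,-0.05,0]]' >/dev/null; python3 av.py
```

```text
14.1 F [-0.1  -0.15 -5.04] T [-0.034 -0.303 -0.018] [0.6806 0.0434 0.0657] [ 3.141 -0.396  0.174]
14.77 F [ 0.93 -0.27 -4.96] T [0.017 0.174 0.015] [0.6811 0.0435 0.066 ] [ 3.141 -0.346  0.174]
15.43 F [ 0.7  -0.28 -5.55] T [0.033 0.189 0.   ] [0.6807 0.0434 0.0659] [ 3.141 -0.318  0.174]
```

```bash
python3 -m handwheel '[[0,0,-0.01,0,0.04,0],[0,0,-0.01,0,0.083,0],[0,0,-0.01,0,0.083,0]]' >/dev/null; python3 av.py
python3 - <<'E'
from h import *
s=viewer.snapshot("scene")[:,:,::-1]; cv2.imwrite("pics/scene8.png",s)
cv2.imwrite("pics/c8.png",cv2.resize(s[150:234,150:262],(800,600),interpolation=2))
f=np.array([.6848,.044,.0548]);R=Ro.from_euler('ZY',[.174,-.362]).as_matrix()
for nm,hx,hy,z in(("face",.03,.045,0),("plate top",.022,.038,.005)):
    q=proj("scene",f+np.array([[hx,-hy,z],[-hx,-hy,z],[-hx,hy,z],[hx,hy,z]])@R.T); print(nm,((q-[150,150]+.5)*[800/112,600/84]).round(0).tolist())
E
```

```text
16.18 F [-1.5   0.28 -3.02] T [-0.069 -0.41   0.015] [0.679  0.0432 0.0665] [-3.141 -0.359  0.174]
face [[348.0, 217.0], [497.0, 313.0], [354.0, 467.0], [196.0, 364.0]]
plate top [[360.0, 230.0], [470.0, 301.0], [349.0, 431.0], [233.0, 355.0]]
```

View pics/c8.png

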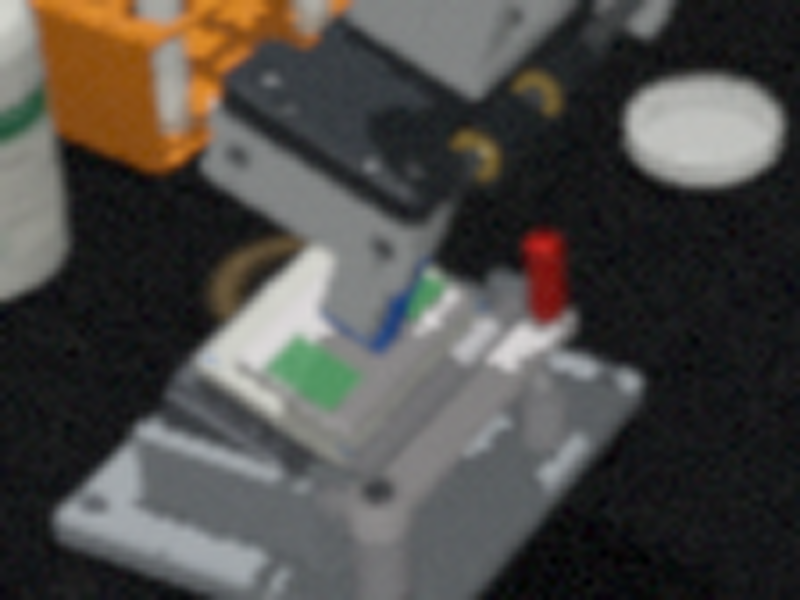

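The carrier lies on the face and its edges match the predicted outline, with the low corner near (345,437). Some sideways friction is stored in the contact, so I'll lift slightly, correct x and pitch, and press again cleanly.

```bash
python3 -m handwheel '[[0,0,-0.015,0,0,0],[0,0,-0.03,0,0,0],[0.007,0,-0.03,0,0.01,0],[0.007,0,-0.03,0,0.01,0]]' >/dev/null; python3 av.py
python3 -m handwheel '[[0,0,0.01,0,0,0],[0,0,0.02,0,0,0],[0,0,0.025,0,0,0],[0,0,0.03,0,0,0],[0,0,0.03,0,0,0]]' >/dev/null; python3 av.py
python3 -c "
from h import *
fgo(-.002,s=.365)"
```

```text
17.07 F [-0.41  0.21  0.76] T [ 0.004 -0.206  0.016] [0.6791 0.0432 0.0734] [ 3.142 -0.366  0.174]
17.98 F [-1.47 -0.59 -2.07] T [ 0.038 -0.423  0.027] [0.6812 0.0436 0.068 ] [ 3.142 -0.366  0.174]
t 17.98 F [-1.5 -0.7  1.3] pos [0.6812 0.0436 0.068 ] rpy [ 3.142 -0.366  0.174] w 0.0117
row [-0.006  0.     0.005 -0.001 -0.003  0.003]
```

```bash
python3 -m handwheel '[[-0.004,0,0.003,0,0,0],[-0.004,0,0.007,0,0,0],[-0.004,0,0.007,0,0,0]]' >/dev/null; python3 av.py
python3 -c "
from h import *
fgo(-.002,s=.365)"
```

```text
18.73 F [ 0.14 -0.68 -3.37] T [ 0.111 -0.013 -0.002] [0.6815 0.0436 0.0669] [ 3.141 -0.368  0.174]
t 18.73 F [-0.7  0.1  4.3] pos [0.6815 0.0435 0.0669] rpy [ 3.141 -0.368  0.174] w 0.0119
row [-0.006 -0.    -0.    -0.001 -0.005  0.003]
```

```bash
python3 -m handwheel '[[0,0,0.002,0,0.004,0],[0,0,0.002,0,0.004,0],[0,0,0.002,0,0.004,0]]' >/dev/null; python3 av.py; python3 -c "
from bench import robot
print(robot.close_job())"
```

```text
19.48 F [ 1.94 -0.76 -3.96] T [ 0.054  0.287 -0.022] [0.6815 0.0435 0.0664] [ 3.141 -0.369  0.174]
the job is handed in; nothing more can be done
None
```

The keeper bar is shut against its stop. The carrier is held on the middle of the face at about 0.37 rad, with roughly 4–5 N of push and the grip kept. I handed the job in at about 19.5 s without a verdict back, and the last reading showed about 2 N of sideways force along the slope that I did not relieve.

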